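Put the red cheese away with its own kind and shut the keeper

ROBOT

A 6-joint arm with a two-finger parallel gripper is mounted at the origin on the work surface. World frame = base frame: x ahead of the robot, y to its left, z up, the work surface at z = 0. Lengths are in mm, angles in rad, forces in N, time in s.
With the tool pointing down it reaches from about 250 to 800 mm from the base axis. Payload 8.5 kg.
Tool frame: the origin (TCP) lies midway between the tips of the shut fingers; the grasp point (between the pads) lies 19 mm behind it; z points along the fingers, y is the line along which they close (so a half turn about z gives the same grasp; the last joint's range is limited). The gripper opens to 85 mm and grips with 20 to 120 N. Pads are 22 mm wide; open, the fingers measure 114 mm over their backs; the gripper's body (76 mm by 85 mm) begins 54 mm behind the grasp point. The pads swing forward as they close: fully open they stand 13 mm farther back than shut.
Start: joints at [1.141, 0.238, -0.013, 1.319, 0, 1.571], TCP at [218.742, 477.212, 231.276] pointing down, gripper open.
Joint ranges: [-2.66, 2.66], [-1.03, 1.9], [-1.14, 1.46], [-1.82, 2.27], [-1.45, 1.34], [-3.14, 3.14]. Speed limits (rad/s): [2.22, 2.22, 2.79, 3.14, 3.14, 3.14].

INTERFACE

Orientations are given as a unit quaternion [w, x, y, z].
In Python, from station import * gives the robot as it stands.
- The arm moves only by the shell command python3 -m inch 'ROWS' [FORCE]. ROWS is a JSON object of lists of equal length, an entry for each row: "jaw": the closure, from -1 (fully open) to 1 (shut); "translation": the shift along the tool's x, y, z each as a share of 0.1 m, from -1 to 1, a list of three; "rotation": the turn, a rotation vector about the tool's x, y, z each as a share of 45 degrees, from -1 to 1, a list of three. A call has exactly 8 rows; each row shifts and turns the commanded pose from where the row before left it, along the tool's axes as they then stand; what a row does not reach is not made up. A row lasts 1/10 s, in which the tool goes at most 50 mm and 8.59 degrees, less where a joint would pass 70% of its speed; a pose out of reach is approached as far as the arm can. A call with a number of a shift or a turn outside -1 to 1 is refused whole. A call with a gripper value outside its range is refused whole. The fingers move at their own pace and stop on an object; FORCE is the grip in N (left out, the last holds). Time passes only in rows, so rows that do not move let the fingers close, or fill a call up. It gives the time, the measured TCP pose, the force, the opening and the grip force at its end, in the units of the state.
- state(): the state, without advancing time (a new reading comes with each control period).
- snapshot(name): name is "scene" or "top" or "wrist"; returns a dict with "color" (400x640x3 uint8, red, green, blue), "range_z" (400x640 float32, mm along the optical axis (not along the pixel's ray), 0 where there is no reading), "mtx" (3x3 intrinsics, pixels), "k1" (the pictures are not rectified: a ray, as slopes to the right and down, at radius r is drawn at 1 + k1 r^2 times it, then the intrinsics apply), "view" (4x4, takes a point from world to camera coordinates); the wrist camera has in their place "hand_eye" (4x4, takes a point from camera to tool coordinates, whose origin is the TCP and whose axes are the flange's). Camera axes: x right, y down, z forward; pixel columns grow to the right and rows downward; lengths in mm; the calibration is good to about 2 mm. A picture is of the moment at which its call begins: read the wrist's pose just before it.
- close_job(): hands the job in; it is judged then, once.
Trained networks look in a picture, given as the dict that the camera call returned (one of the last four; its "shot" number tells which), for a name from the list of things; names that differ only in an ending like _2 or _b are one class to them, and where a whole thing is asked for, a point or a joint stands for the part that bears it (a point fixed in the world has none). Each returns a list of dicts, best first, with "score" (0 to 1); they miss things now and then, are a little off and sometimes report something else, mostly with a low value. They report only what shows in the picture. A call takes as long as a camera call. They do not tell look-alikes from the thing itself.
- look_for(target, picture): "pixel" ([column, row] in pixels, amid what is visible of it).
- silhouettes(target, picture): "region" (400x640 bool, what is visible of it) and "pixel" ([column, row] in pixels, amid what is visible of it).
The state is a dict: "time_s": time; "joints": joint angles; "qvel": joint speeds; "joint_torque": joint torques, N m; "tool_pos": TCP position; "ee_rot": TCP orientation; "force": force on the tool from outside, world axes, zero at the start; "ft_torque": the same for the moment, N m; "width": opening from 0.0 (shut) to 1.0 (fully open); "finger_force": force on a finger pad.
Only numpy, scipy, OpenCV 4.12 (cv2) and the standard library are available. Lean on these libraries where they do the work, as an engineer would, in place of code of your own. Each camera call takes 0.05 s, during which the arm holds its last target. There are 200 camera calls.

TASK

Take the red-waxed cheese loaf from the sloping display stand and lay it flat, right way up, in the keeper box that already holds the round cheese of the same colour, on the free floor beside it; set it down gently, do not drop it. Then shut that keeper's lid fully. Leave the other keeper open, its white cheese where it is, and everything else on the counter alone.

Things in the scene. Friction and masses are not known exactly. Their poses are not given: they have to be found in the camera images.
- loaf: the red-waxed cheese loaf with a paper band round its middle: a block 120 mm long (its x) x 45 mm wide (y) x 45 mm high (z), about 0.3 kg, not fragile. Origin: centre of its underside; the block's centre is 22.5 mm up its z. At the start it lies on the stand's slope, its x pointing down the slope, 35 degrees below level
- round_red: small round red-waxed cheese, 60 mm across, 42 mm high, 0.15 kg, standing in one of the two keepers, near its +y (left) side, about 55 mm from the keeper's middle line; origin: centre of its underside, z up
- round_white: small round white cheese, 60 mm across, 42 mm high, 0.15 kg, standing in one of the two keepers, near its +y (left) side, about 55 mm from the keeper's middle line; origin: centre of its underside, z up. It stands in the other keeper than the red one
- keeper_a: cheese keeper A: a fixed open box of pale wood, 200 mm (x) x 194 mm (y) x 56 mm high, walls and floor 7 mm thick, so 186 x 180 mm inside and 49 mm deep. Origin: centre of its underside, on the work surface; x points away from the robot towards the hinge side, y to the left, z up
- keeper_b: cheese keeper B: a fixed open box of pale wood, 200 mm (x) x 194 mm (y) x 56 mm high, walls and floor 7 mm thick, so 186 x 180 mm inside and 49 mm deep. Origin: centre of its underside, on the work surface; x points away from the robot towards the hinge side, y to the left, z up (the same as keeper A)
- lid_a (a joint): lid a: clear 200 x 194 x 8 mm panel, brown wooden frame, no knob, 0.3 kg, hinged on the keeper's far rim (keeper x = +100 mm, 56 mm up). Value q: 0 = shut flat on the rim, 1.3 to 1.5 rad at the start (nearly upright, leaning over the box), stop at 1.65. Its stiff hinge stays where left; 3 to 5 N at the free edge moves it. The edge is 200*cos(q) mm to -x of, 200*sin(q) mm above, the hinge
- lid_b (a joint): lid b: clear 200 x 194 x 8 mm panel, brown wooden frame, no knob, 0.3 kg, hinged on the keeper's far rim (keeper x = +100 mm, 56 mm up). Value q: 0 = shut flat on the rim, 1.3 to 1.5 rad at the start (nearly upright, leaning over the box), stop at 1.65. Its stiff hinge stays where left; 3 to 5 N at the free edge moves it. The edge is 200*cos(q) mm to -x of, 200*sin(q) mm above, the hinge
- lid_a_edge (a point): middle of the free edge of lid A, on its outer face (the upper face when shut)
- lid_b_edge (a point): middle of the free edge of lid B, on its outer face (the upper face when shut)
- stand: fixed display stand of dark wood, about 165 x 100 mm, 145 mm high; its 75 mm wide board slopes 35 degrees down towards +x of the stand (away from the robot), the board's top face is 90 mm up above the origin, and a lip 14 mm high at the low end stops the loaf. Origin: centre of its underside on the work surface
- honey_jar: bystander: amber jar, 64 mm across, 90 mm high, at the back; origin under its centre
- olive_jar: bystander: green jar, 68 mm across, 100 mm high, at the back; origin under its centre
- jam_jar: bystander: red jar, 64 mm across, 85 mm high, back left; origin under its centre
- spatula: bystander: kitchen spatula lying at the front right; origin under its middle
- bowl: bystander: white bowl, 110 mm across, 50 mm high, front left; origin under its centre
- butter: bystander: wrapped block 100 x 60 x 32 mm, back right; origin under its centre
Mind the look-alikes: they are no part of the job. What is shaped like the loaf but pink is not meant. Leave any brown look-alike of the round_red alone.

How it is judged:
By the outcome, as a careful person would: the job done as asked, in the order asked, and still so for the second after the job is handed in, with the robot touching nothing.
It also fails if it takes over 56 s, if anything falls off the work surface, if the arm or the gripper's body presses on something with over 40 N, if the wrist force passes 120 N, or if a joint passes its speed limit or range.

## Working session

There is one attempt and no reset: what is moved stays moved. The work goes in short steps, Python scripts to look and compute and a shell command to move; the robot and the scene stay as the last step left them, time stands still between calls to the robot, and variables do not carry over. Pictures are saved under pics/ and viewed, at most 10 in all, crops included, and the job is handed in when it is done.

```bash
ls; mkdir -p pics; cat > h.py <<'E'
import numpy as np, cv2
from station import *
from scipy.spatial.transform import Rotation as R
def T_tool(s):
    q=s["ee_rot"];T=np.eye(4);T[:3,:3]=R.from_quat([q[1],q[2],q[3],q[0]]).as_matrix();T[:3,3]=s["tool_pos"];return T
def cloud(p,s=None):
    v,u=np.mgrid[0:400,0:640]
    K=np.array(p["mtx"]);k=p["k1"]
    xd=(u-K[0,2])/K[0,0];yd=(v-K[1,2])/K[1,1]
    x,y=xd.copy(),yd.copy()
    for _ in range(8):
        f=1+k*(x*x+y*y);x=xd/f;y=yd/f
    z=np.array(p["range_z"]);P=np.stack([x*z,y*z,z,np.ones_like(z)],-1)
    M=np.linalg.inv(np.array(p["view"])) if "view" in p else T_tool(s)@np.array(p["hand_eye"])
    W=(P@M.T)[...,:3];W[z<=0]=np.nan;return W
E
python3 - <<'E'
from h import *
s=state();print({k:np.round(v,3).tolist() for k,v in s.items()})
ims=[]
for n in ["scene","top"]:
    p=snapshot(n);W=cloud(p);np.savez(f"{n}.npz",W=W,c=p["color"]);im=p["color"][...,::-1].copy()
    cv2.imwrite(f"pics/{n}.png",im)
    for t in ["loaf","round_red","round_white","keeper_a","lid_a","stand"]:
        for d in silhouettes(t,p):
            r=d["region"]&np.isfinite(W[...,0]); 
            if d["score"]<.2 or r.sum()<5: continue
            print(n,t,round(d["score"],2),np.round(d["pixel"]),"med",np.nanmedian(W[r],0).round(),"lo",np.nanpercentile(W[r],3,0).round(),"hi",np.nanpercentile(W[r],97,0).round(),p["color"][r].mean(0).round())
E
```

```text
pics
{'time_s': 0.0, 'joints': [1.141, 0.239, -0.014, 1.319, -0.0, 1.571], 'qvel': [0.001, -0.0, 0.0, 0.0, -0.0, -0.0], 'joint_torque': [-0.001, -53.879, 34.644, 0.018, -0.0, 0.0], 'tool_pos': [218.596, 476.875, 230.692], 'ee_rot': [-0.0, 0.213, 0.977, -0.001], 'force': [-0.291, -0.315, -0.167], 'ft_torque': [-0.018, -0.021, 0.017], 'finger_force': 0.0, 'width': 1.003}
scene loaf 0.86 [309. 195.] med [557.   5. 116.] lo [502. -32.  70.] hi [605.  17. 152.] [120.  41.  35.]
scene loaf 0.86 [366. 198.] med [356. -18.  40.] lo [304. -66.   4.] hi [402.  23.  48.] [135.  78.  86.]
scene round_red 0.97 [374. 288.] med [523. 325.  48.] lo [493. 297.  21.] hi [546. 347.  51.] [143.  19.  15.]
scene round_red 0.56 [437. 307.] med [399. 452.  41.] lo [370. 424.   9.] hi [420. 473.  44.] [78. 45. 24.]
scene round_white 0.7 [302. 175.] med [ 502. -205.   49.] lo [ 476. -232.   35.] hi [ 528. -184.   52.] [157. 157. 127.]
scene round_white 0.61 [438. 240.] med [255. 242.  29.] lo [222. 209.   4.] hi [318. 307.  51.] [138. 130. 108.]
scene keeper_a 0.85 [349. 266.] med [602. 285.  53.] lo [434. 1
[... 1088 characters left out ...]
17.] hi [ 526. -183.   53.] [150. 156. 145.]
top keeper_a 0.71 [426. 186.] med [ 561. -273.    9.] lo [ 445. -354.    4.] hi [ 637. -161.  253.] [136. 118.  61.]
top keeper_a 0.58 [230. 193.] med [560. 265.   9.] lo [434. 170.   4.] hi [625. 360. 256.] [134. 118.  63.]
top lid_a 0.93 [214. 158.] med [611. 263. 196.] lo [601. 168.  57.] hi [628. 356. 258.] [85. 57. 38.]
top lid_a 0.8 [437. 149.] med [ 607. -258.  252.] lo [ 594. -345.    0.] hi [ 671. -157.  256.] [109.  65.  36.]
top stand 0.94 [322. 207.] med [503.   7.  88.] lo [456. -60.   2.] hi [599.  43. 142.] [65. 33. 19.]
top stand 0.57 [434. 148.] med [ 605. -252.  252.] lo [ 593. -343.   76.] hi [ 638. -157.  256.] [110.  63.  32.]
```

View pics/scene.png

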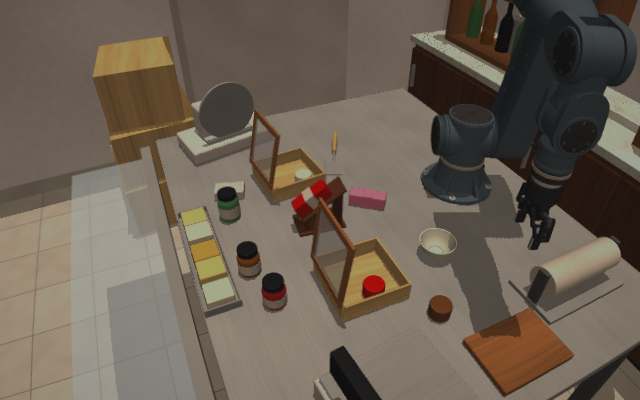

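View pics/top.png

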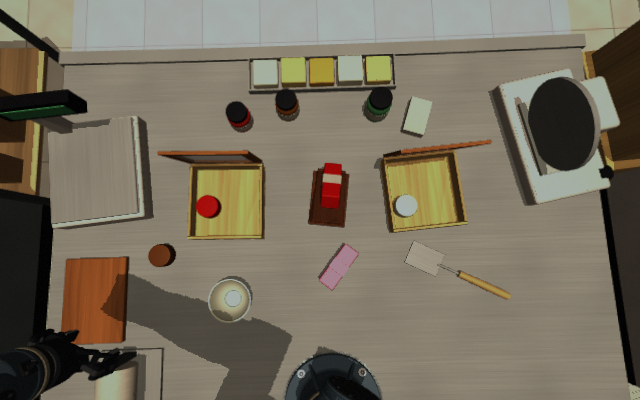

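The left keeper (top view, about 225,200) holds the red round (206,207). The loaf lies on the stand at (331,187). The pink block (339,265) and the brown round (161,257) are look-alikes. Next I measure the loaf, keeper and lid precisely.

```bash
python3 - <<'E'
from h import *
for n in ["top","scene"]:
    d=np.load(f"{n}.npz");W=d["W"];c=d["c"].astype(int);X=W.reshape(-1,3);C=c.reshape(-1,3)
    # loaf by colour/area
    b=(X[:,0]>480)&(X[:,0]<640)&(abs(X[:,1])<60)&(X[:,2]>80)
    red=b&(C[:,0]>90)&(C[:,1]<60)
    P=X[red]; nrm=np.array([np.sin(.611),0,np.cos(.611)])
    # RANSAC-ish: top face = points with highest projection
    best=None
    rng=np.random.default_rng(0)
    for _ in range(500):
        q=P[rng.choice(len(P),3,False)];m=np.cross(q[1]-q[0],q[2]-q[0]);L=np.linalg.norm(m)
        if L<50: continue
        m/=L;m*=np.sign(m[2])
        if m@nrm<.9: continue
        i=abs((P-q[0])@m)<2
        if best is None or i.sum()>best.sum(): best=i
    Q=P[best];o=Q.mean(0);m=np.linalg.svd(Q-o)[2][2];m*=np.sign(m[2])
    Call=X[b&(abs((X-o)@m)<3)&((C[:,0]>90))]
    e1=np.cross([0,1,0],m);e1/=np.linalg.norm(e1);e2=np.cross(m,e1)
    uv=np.c_[(Call-o)@e1,(Call-o)@e2].astype(np.float32)
    r=cv2.minAreaRect(uv);ctr=o+e1*r[0][0]+e2*r[0][1]
    print(n,"loaf top n",m.round(3),"tilt",np.degrees(np.arccos(m[2])).round(1),"centre",ctr.round(1),"rect",np.round(r[1],1),round(r[2],1),len(Call))
    for nm,s in (("L",1),("R",-1)):
        k=(X[:,0]>420)&(X[:,0]<650)&(X[:,1]*s>140)&(X[:,1]*s<380)
        rim=X[k&(abs(X[:,2]-56)<4)&(C[:,0]-C[:,2]>30)&(C[:,1]>60)]
        rr=cv2.minAreaRect(rim[:,:2].astype(np.float32));print(nm,"rim",np.round(rr[0],1),np.round(rr[1],1),round(rr[2],1),len(rim))
        lid=X[k&(X[:,2]>75)&(X[:,0]>560)]
        A=np.c_[lid[:,1:],np.ones(len(lid))]
        print("  lid z max",np.percentile(lid[:,2],98).round(),"top pts x,y:",lid[lid[:,2]>240].mean(0).round() , [lid[(lid[:,2]>240)][f(lid[lid[:,2]>240][:,1])].round() for f in (np.argmin,np.argmax)])
E
```

```text
top loaf top n [ 0.565 -0.067  0.822] tilt 34.7 centre [565.  -14.9 121.7] rect [ 45.6 120.6] 84.7 589
L rim [528.6 267.6] [195.8 199.7] 88.6 718
  lid z max 258.0 top pts x,y: [604. 263. 254.] [array([606., 168., 246.]), array([605., 362., 253.])]
R rim [ 539.8 -261.1] [199.3 195.8] 4.6 678
  lid z max 256.0 top pts x,y: [ 603. -255.  253.] [array([ 609., -351.,  252.]), array([ 597., -158.,  250.])]
scene loaf top n [ 0.564 -0.065  0.823] tilt 34.6 centre [562.3 -12.8 121. ] rect [ 49.7 118.4] 85.1 359
L rim [532.  269.1] [198.7 208.4] 89.0 405
  lid z max 256.0 top pts x,y: [608. 276. 251.] [array([602., 171., 256.]), array([614., 363., 245.])]
R rim [ 538.8 -259. ] [207.9 200.3] 5.0 229
  lid z max 253.0 top pts x,y: [ 603. -247.  249.] [array([ 613., -352.,  245.]), array([ 595., -153.,  248.])]
```

```bash
cat > tgt.py <<'E'
import sys;from h import *
# target: x y z yaw tilt -> tool-frame shift (shares) in current axes and rotation
def Rt(yaw,tilt): return (R.from_euler('z',yaw,degrees=True)*R.from_matrix(np.diag([-1,1,-1.]))*R.from_euler('y',tilt,degrees=True)).as_matrix()
if __name__=="__main__":
    a=list(map(float,sys.argv[1:6]));s=state();T=T_tool(s)
    d=T[:3,:3].T@(np.array(a[:3])-T[:3,3]);r=R.from_matrix(T[:3,:3].T@Rt(a[3],a[4])).as_rotvec(degrees=True)
    print("t",round(s["time_s"],2),"pos",np.round(s["tool_pos"],1),"shift/100",np.round(d/100,3),"rot/45",np.round(r/45,3),"j",np.round(s["joints"],2),"F",np.round(s["force"],1),"w",round(s["width"],3),"ff",round(s["finger_force"],1))
E
Z='"jaw":[-1,-1,-1,-1,-1,-1,-1,-1],"rotation":[[0,0,0],[0,0,0],[0,0,0],[0,0,0],[0,0,0],[0,0,0],[0,0,0],[0,0,0]]'
python3 -m inch '{"jaw":[-1,-1,-1,-1,-1,-1,-1,-1],"rotation":[[0,0,0],[0,0,0],[0,0,0],[0,0,0],[0,0,0],[0,0,0],[0,0,0],[0,0,0]],"translation":[[-0.25,-0.22,-0.02],[-0.25,-0.22,-0.02],[-0.25,-0.22,-0.02],[-0.25,-0.22,-0.02],[-0.25,-0.22,-0.02],[-0.25,-0.22,-0.02],[-0.25,-0.22,-0.02],[-0.25,-0.22,-0.02]]}'
python3 -m inch '{"jaw":[-1,-1,-1,-1,-1,-1,-1,-1],"rotation":[[0,0,0],[0,0,0],[0,0,0],[0,0,0],[0,0,0],[0,0,0],[0,0,0],[0,0,0]],"translation":[[-0.25,-0.22,-0.02],[-0.25,-0.22,-0.02],[-0.25,-0.22,-0.02],[-0.25,-0.22,-0.02],[-0.25,-0.22,-0.02],[-0.25,-0.22,-0.02],[-0.25,-0.22,-0.02],[-0.25,-0.22,-0.02]]}'
python3 -m inch '{"jaw":[-1,-1,-1,-1,-1,-1,-1,-1],"rotation":[[0,0,-0.13],[0,0,-0.13],[0,0,-0.14],[0,0.15,0],[0,0.15,0],[0,0.16,0],[0,0.16,0],[0,0.15,0]],"translation":[[0,0,0],[0,0,0],[0,0,0],[0,0,0],[0,0,0],[0,0,0],[0,0,0],[0,0,0]]}'
python3 tgt.py 599 -18 173 -6.6 35
```

```text
time_s: 1.5
tool_pos: [327.5, 232.6, 247.5]
ee_rot: [0.0, 0.213, 0.977, 0.0]
force: [1.0, 0.7, -0.0]
width: 1.002
finger_force: 0.0
time_s: 2.3
tool_pos: [436.1, -10.9, 263.6]
ee_rot: [0.0, 0.213, 0.977, 0.0]
force: [0.1, -0.1, -0.6]
width: 0.999
finger_force: 0.0
time_s: 3.1
tool_pos: [436.3, -9.5, 263.5]
ee_rot: [-0.299, 0.055, 0.952, 0.017]
force: [0.6, 0.3, -0.7]
width: 1.002
finger_force: 0.0
t 3.1 pos [436.3  -9.5 263.5] shift/100 [-1.852  0.103 -0.188] rot/45 [ 0.     0.003 -0.001] j [-0.05  0.55  0.34  1.98  0.04  0.05] F [ 0.6  0.3 -0.7] w 1.002 ff 0.0
```

```bash
python3 -m inch '{"jaw":[-1,-1,-1,-1,-1,-1,-1,-1],"rotation":[[0,0,0],[0,0,0],[0,0,0],[0,0,0],[0,0,0],[0,0,0],[0,0,0],[0,0,0]],"translation":[[-0.3,0.02,-0.03],[-0.3,0.02,-0.03],[-0.3,0.02,-0.03],[-0.3,0.02,-0.03],[-0.3,0.02,-0.03],[-0.3,0,-0.04],[-0.05,0,0],[0,0,0]]}'
python3 tgt.py 543 -11.5 91 -6.6 35
python3 - <<'E'
from h import *
s=state();p=snapshot("wrist");W=cloud(p,s);X=W.reshape(-1,3);C=p["color"].reshape(-1,3).astype(int)
cv2.imwrite("pics/wrist1.png",p["color"][...,::-1])
m=np.array([.566,-.066,.822])
ds=[d for d in silhouettes("loaf",p)]
for d in ds:
    r=d["region"].reshape(-1)&np.isfinite(X[:,0]);Q=X[r];h=Q@m;t=np.percentile(h,90);Q=Q[abs(h-t)<4]
    if len(Q)<50: continue
    T=T_tool(s);L=(Q-T[:3,3])@T[:3,:3]
    print(d["score"],len(Q),"tool-frame lo/hi",np.percentile(L,1,0).round(1),np.percentile(L,99,0).round(1),"rect",cv2.minAreaRect(L[:,:2].astype(np.float32)))
E
```

```text
time_s: 3.9
tool_pos: [598.9, -18.4, 172.2]
ee_rot: [-0.298, 0.055, 0.953, 0.017]
force: [-0.3, -0.6, -0.4]
width: 0.998
finger_force: 0.0
t 3.9 pos [598.9 -18.4 172.2] shift/100 [-0.     0.004  0.988] rot/45 [ 0.     0.005 -0.001] j [-0.05  0.92  0.85  2.11  0.04  0.05] F [-0.3 -0.6 -0.4] w 0.998 ff 0.0
0.88 421 tool-frame lo/hi [ 74.1 -85.  218.8] [105.8 -51.3 226.6] rect ((89.57283020019531, -68.45169067382812), (34.801021575927734, 34.44445037841797), 88.91941833496094)
0.83 8934 tool-frame lo/hi [-57.8 -22.4  58.8] [57.4 21.5 62.9] rect ((-1.1048545837402344, -0.5977821350097656), (119.59346008300781, 46.021060943603516), 0.4736098647117615)
```

View pics/wrist1.png

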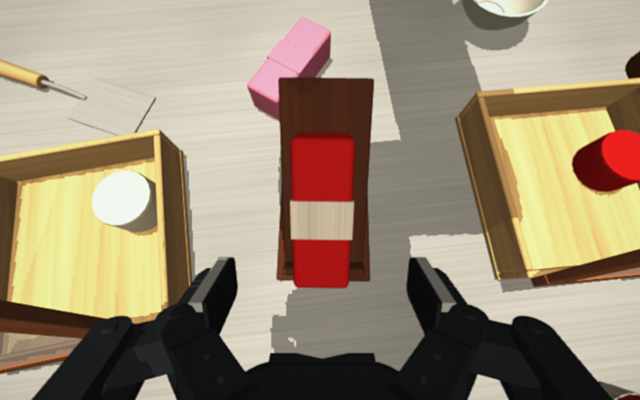

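The loaf (322,210) is centred between the fingers to within about 1 mm, and its top face is 61 mm ahead of the TCP. I advance and grip.

```bash
python3 -m inch '{"jaw":[-1,-1,-1,-1,-1,-1,-1,-1],"rotation":[[0,0,0],[0,0,0],[0,0,0],[0,0,0],[0,0,0],[0,0,0],[0,0,0],[0,0,0]],"translation":[[-0.01,0,0.2],[0,0,0.2],[0,0,0.2],[0,0,0.15],[0,0,0.12],[0,0,0.07],[0,0,0.03],[0,0,0]]}'
python3 -m inch '{"jaw":[0,0.5,1,1,1,1,1,1],"rotation":[[0,0,0],[0,0,0],[0,0,0],[0,0,0],[0,0,0],[0,0,0],[0,0,0],[0,0,0]],"translation":[[0,0,0],[0,0,0],[0,0,0],[0,0,0],[0,0,0],[0,0,0],[0,0,0],[0,0,0]]}' 50
python3 tgt.py 543 -11.5 91 -6.6 35
```

```text
time_s: 4.8
tool_pos: [544.6, -12.0, 94.2]
ee_rot: [-0.297, 0.055, 0.953, 0.017]
force: [0.1, -0.1, -0.0]
width: 1.002
finger_force: 0.0
time_s: 5.6
tool_pos: [545.2, -12.2, 93.6]
ee_rot: [-0.297, 0.055, 0.953, 0.017]
force: [2.9, -1.3, 5.1]
width: 0.52
finger_force: 52.1
t 5.6 pos [545.2 -12.2  93.6] shift/100 [0.003 0.004 0.034] rot/45 [ 0.     0.009 -0.001] j [-0.04  0.82  0.45  1.79  0.04  0.06] F [ 2.9 -1.3  5.1] w 0.52 ff 52.1
```

```bash
python3 -m inch '{"jaw":[1,1,1,1,1,1,1,1],"rotation":[[0,0,0],[0,0,0],[0,0,0],[0,0,0],[0,0,0],[0,0,0],[0,0,0],[0,0,0]],"translation":[[0,0,-0.1],[0,0,-0.15],[0,0,-0.2],[0,0,-0.2],[0,0,-0.2],[0,0,-0.2],[0,0,-0.1],[0,0,0]]}'
python3 -m inch '{"jaw":[1,1,1,1,1,1,1,1],"rotation":[[0,-0.13,0],[0,-0.13,0],[0,-0.13,0],[0,-0.13,0],[0,-0.13,0],[0,-0.13,0],[0,0,0],[0,0,0]],"translation":[[0,0,0],[0,0,0],[0,0,0],[0,0,0],[0,0,0],[0,0,0],[0,0,0],[0,0,0]]}'
python3 tgt.py 513 -20 205 -1.3 0
```

```text
time_s: 6.4
tool_pos: [610.5, -19.6, 187.6]
ee_rot: [-0.297, 0.055, 0.953, 0.017]
force: [-0.1, -0.3, -2.4]
width: 0.521
finger_force: 51.7
time_s: 7.2
tool_pos: [608.5, -19.4, 188.2]
ee_rot: [0.003, 0.058, 0.998, -0.0]
force: [0.5, -0.0, -2.7]
width: 0.516
finger_force: 51.5
t 7.2 pos [608.5 -19.4 188.2] shift/100 [ 0.947 -0.116 -0.174] rot/45 [-0.     0.007 -0.118] j [-0.03  0.39  0.1   1.27 -0.    0.08] F [ 0.5 -0.  -2.7] w 0.516 ff 51.5
```

```bash
python3 -m inch '{"jaw":[1,1,1,1,1,1,1,1],"rotation":[[0,0,0],[0,0,0],[0,0,0],[0,0,-0.06],[0,0,-0.06],[0,0,0],[0,0,0],[0,0,0]],"translation":[[0.32,-0.04,-0.06],[0.32,-0.04,-0.06],[0.31,-0.04,-0.05],[0,0.2,0],[0,0.3,0],[0,0.35,0],[0,0.35,0],[0,0.3,0]]}'
python3 -m inch '{"jaw":[1,1,1,1,1,1,1,1],"rotation":[[0,0,0],[0,0,0],[0,0,0],[0,0,0],[0,0,0],[0,0,0],[0,0,0],[0,0,0]],"translation":[[0,0.3,0],[0,0.3,0],[0,0.25,0],[0,0.12,0],[0,0.05,0],[0,0,0],[0,0,0],[0,0,0]]}'
python3 tgt.py 513 232 90 -1.3 0
python3 - <<'E'
from h import *
s=state();p=snapshot("wrist");W=cloud(p,s);X=W.reshape(-1,3);C=p["color"].reshape(-1,3).astype(int)
cv2.imwrite("pics/wrist2.png",p["color"][...,::-1])
for t in ["round_red","loaf","keeper_a"]:
  for d in silhouettes(t,p):
    r=d["region"].reshape(-1)&np.isfinite(X[:,0]);Q=X[r]
    if t=="round_red":Q=Q[Q[:,2]>45]
    print(t,round(d["score"],2),len(Q),np.percentile(Q,2,0).round(),np.percentile(Q,98,0).round(),p["color"].reshape(-1,3)[r].mean(0).round()) if len(Q)>20 else 0
b=(abs(X[:,2]-56)<4)&(X[:,1]>120)&(X[:,1]<400)&(X[:,0]>400)&(X[:,0]<660)&(C[:,0]-C[:,2]>30)&(C[:,1]>60)
print("rim",cv2.minAreaRect(X[b][:,:2].astype(np.float32)))
f=(abs(X[:,2]-7)<5)&(X[:,1]>150)&(X[:,1]<380)&(X[:,0]>425)&(X[:,0]<640)&(C[:,0]-C[:,2]>30)
print("floor",np.percentile(X[f],1,0),np.percentile(X[f],99,0))
E
```

```text
time_s: 8.0
tool_pos: [521.6, 131.1, 203.7]
ee_rot: [0.003, 0.011, 1.0, -0.001]
force: [1.0, -0.5, -3.0]
width: 0.521
finger_force: 51.8
time_s: 8.8
tool_pos: [522.7, 230.2, 204.1]
ee_rot: [0.004, 0.011, 1.0, -0.001]
force: [1.2, -0.5, -3.5]
width: 0.518
finger_force: 51.8
t 8.8 pos [522.7 230.2 204.1] shift/100 [0.106 0.017 1.141] rot/45 [-0.001  0.01   0.   ] j [ 0.42  0.32  0.03  1.28 -0.    0.44] F [ 1.2 -0.5 -3.5] w 0.518 ff 51.8
round_red 0.84 2471 [489. 291.  46.] [542. 343.  51.] [195.  35.  30.]
round_red 0.62 22 [368. 419.  45.] [412. 462.  45.] [110.  61.  34.]
loaf 0.96 5082 [349. -55.   5.] [403.  -0.  48.] [147.  90. 103.]
loaf 0.59 21324 [464. 209. 214.] [549. 252. 241.] [169.  66.  57.]
keeper_a 0.94 21737 [430. 176.   7.] [628. 361. 211.] [176. 147.  93.]
keeper_a 0.67 1176 [ 555. -164.    2.] [ 629. -156.   34.] [91. 68. 41.]
rim ((528.3729858398438, 266.3518371582031), (193.9421844482422, 199.787841796875), 88.67520141601562)
floor [435.28991372 179.13919132   6.35753639] [621.27643621 357.18913472  10.25755884]
```

View pics/wrist2.png

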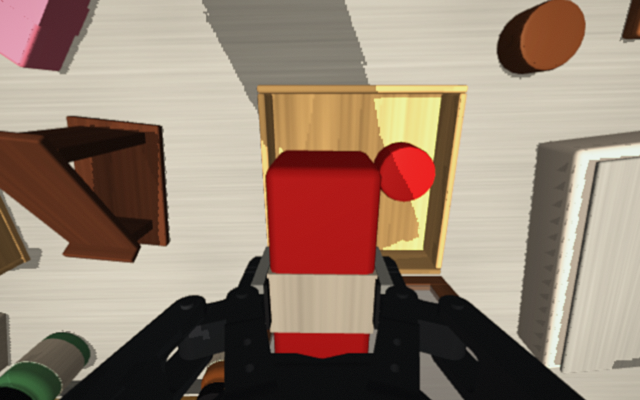

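The held loaf (323,250) hangs above the keeper, and the red round (405,170) is clear on its left. I descend in stages.

```bash
python3 -m inch '{"jaw":[1,1,1,1,1,1,1,1],"rotation":[[0,0.01,0],[0,0,0],[0,0,0],[0,0,0],[0,0,0],[0,0,0],[0,0,0],[0,0,0]],"translation":[[0.08,0.02,0],[0,0,0.25],[0,0,0.3],[0,0,0.3],[0,0,0.3],[0,0,0.2],[0,0,0.1],[0,0,0]]}'
python3 -m inch '{"jaw":[1,1,1,1,1,1,1,1],"rotation":[[0,0,0],[0,0,0],[0,0,0],[0,0,0],[0,0,0],[0,0,0],[0,0,0],[0,0,0]],"translation":[[0,0,0.1],[0,0,0.1],[0,0,0.08],[0,0,0.05],[0,0,0],[0,0,0],[0,0,0],[0,0,0]]}'
python3 tgt.py 514 232 18 -1.3 0
```

```text
time_s: 9.8
tool_pos: [513.6, 233.0, 58.1]
ee_rot: [-0.001, 0.011, 1.0, -0.001]
force: [-0.2, -0.9, -1.8]
width: 0.52
finger_force: 51.8
time_s: 10.6
tool_pos: [514.8, 233.3, 26.3]
ee_rot: [0.0, 0.011, 1.0, -0.0]
force: [0.3, 0.7, -2.6]
width: 0.521
finger_force: 51.8
t 10.6 pos [514.8 233.3  26.3] shift/100 [ 0.008 -0.014  0.083] rot/45 [-0.001  0.001  0.002] j [ 0.43  0.45 -0.26  0.86 -0.    0.45] F [ 0.3  0.7 -2.6] w 0.521 ff 51.8
```

Descending slowly to contact.

```bash
python3 -m inch '{"jaw":[1,1,1,1,1,1,1,1],"rotation":[[0,0,0],[0,0,0],[0,0,0],[0,0,0],[0,0,0],[0,0,0],[0,0,0],[0,0,0]],"translation":[[0,0,0.02],[0,0,0.02],[0,0,0.01],[0,0,0.01],[0,0,0.01],[0,0,0],[0,0,0],[0,0,0]]}'
python3 tgt.py 514 232 17 -1.3 0
```

```text
time_s: 11.4
tool_pos: [514.6, 233.3, 19.0]
ee_rot: [0.0, 0.011, 1.0, -0.0]
force: [-0.6, 0.7, -3.8]
width: 0.52
finger_force: 51.8
t 11.4 pos [514.6 233.3  19. ] shift/100 [ 0.006 -0.013  0.02 ] rot/45 [-0.001  0.     0.002] j [ 0.43  0.46 -0.27  0.85 -0.    0.45] F [-0.6  0.7 -3.8] w 0.52 ff 51.8
```

```bash
python3 -m inch '{"jaw":[1,1,1,1,1,1,1,1],"rotation":[[0,0,0],[0,0,0],[0,0,0],[0,0,0],[0,0,0],[0,0,0],[0,0,0],[0,0,0]],"translation":[[0,0,0.01],[0,0,0],[0,0,0.01],[0,0,0],[0,0,0.005],[0,0,0],[0,0,0],[0,0,0]]}'
python3 tgt.py 514 232 17 -1.3 0
```

```text
time_s: 12.2
tool_pos: [514.6, 233.3, 17.7]
ee_rot: [0.0, 0.011, 1.0, -0.0]
force: [-5.6, -0.6, 12.9]
width: 0.517
finger_force: 53.4
t 12.2 pos [514.6 233.3  17.7] shift/100 [ 0.006 -0.013  0.007] rot/45 [-0.001  0.001  0.002] j [ 0.43  0.46 -0.27  0.84 -0.    0.45] F [-5.6 -0.6 12.9] w 0.517 ff 53.4
```

Contact made. I open partly, then rise.

```bash
python3 -m inch '{"jaw":[-0.1,-0.2,-0.3,-0.4,-0.4,-0.4,-0.4,-0.4],"rotation":[[0,0,0],[0,0,0],[0,0,0],[0,0,0],[0,0,0],[0,0,0],[0,0,0],[0,0,0]],"translation":[[0,0,0],[0,0,0],[0,0,0],[0,0,0],[0,0,0],[0,0,0],[0,0,0],[0,0,0]]}'
python3 tgt.py 514 232 200 -1.3 0
python3 -m inch '{"jaw":[-0.4,-0.4,-0.4,-0.4,-0.4,-0.4,-0.4,-0.4],"rotation":[[0,0,0],[0,0,0],[0,0,0],[0,0,0],[0,0,0],[0,0,0],[0,0,0],[0,0,0]],"translation":[[0,0,-0.05],[0,0,-0.1],[0,0,-0.2],[0,0,-0.3],[0,0,-0.4],[0,0,-0.4],[0,0,-0.4],[0,0,-0.2]]}'
python3 tgt.py 514 232 200 -1.3 0
python3 - <<'E'
from h import *
for n in ["wrist","top","scene"]:
    s=state();p=snapshot(n);W=cloud(p,s);X=W.reshape(-1,3)
    cv2.imwrite(f"pics/{n}3.png",p["color"][...,::-1])
    for t in ["loaf","round_red"]:
      for d in silhouettes(t,p):
        r=d["region"].reshape(-1)&np.isfinite(X[:,0]);Q=X[r]
        if len(Q)>20:print(n,t,round(d["score"],2),len(Q),np.percentile(Q,2,0).round(),np.percentile(Q,98,0).round())
    q=(X[:,2]>70)&(X[:,2]<270)&(X[:,0]>585)&(X[:,0]<650)&(X[:,1]>165)&(X[:,1]<365)
    if q.sum()>50: 
        L=X[q];print("lid fit x=a+bz",np.polyfit(L[:,2],L[:,0],1),"top",np.percentile(L,99,0).round(), L[L[:,2]>248].mean(0).round() if (L[:,2]>248).any() else "")
E
```

```text
time_s: 13.0
tool_pos: [514.6, 233.2, 16.5]
ee_rot: [-0.0, 0.011, 1.0, -0.0]
force: [-0.4, 0.2, 0.2]
width: 0.7
finger_force: 0.0
t 13.0 pos [514.6 233.2  16.5] shift/100 [ 0.006 -0.014 -1.835] rot/45 [-0.001 -0.     0.002] j [ 0.43  0.46 -0.27  0.84 -0.    0.45] F [-0.4  0.2  0.2] w 0.7 ff 0.0
time_s: 13.8
tool_pos: [515.4, 233.8, 226.3]
ee_rot: [0.002, 0.011, 1.0, 0.001]
force: [1.3, -0.3, -0.4]
width: 0.701
finger_force: 0.0
t 13.8 pos [515.4 233.8 226.3] shift/100 [ 0.015 -0.018  0.263] rot/45 [0.002 0.006 0.002] j [ 0.43  0.31  0.07  1.33 -0.    0.45] F [ 1.3 -0.3 -0.4] w 0.701 ff 0.0
wrist loaf 0.94 4358 [457. 211.  47.] [571. 255.  55.]
wrist loaf 0.66 6489 [336. -70.   5.] [402.   9.  48.]
wrist round_red 0.69 2453 [487. 288.  20.] [541. 342.  51.]
wrist round_red 0.66 4162 [364. 413.   8.] [418. 468.  44.]
wrist round_red 0.45 17177 [458. -44.   8.] [599.  43. 141.]
lid fit x=a+bz [-1.29143081e-01  6.35859567e+02] top [627. 357. 237.] 
top loaf 0.69 539 [ 593. -345.   74.] [ 639. -157.  256.]
top loaf 0.6 847 [299. -71.  -0.] [399.  19.  49.]
top loaf 0.58 656 [730. 200.   1.] [788. 258.  89.]
top loaf 0.56 642 [457. 209.  17.] [564. 254.  56.]
lid fit x=a+bz [-1.26096699e-01  6.35259463e+02] top [627. 295. 258.] [604. 223. 256.]
scene loaf 0.7 674 [460. 216.   9.] [552. 259.  56.]
scene loaf 0.53 75 [365. -54.   6.] [407.  -7.  48.]
scene round_red 0.97 514 [364. 422.   6.] [420. 474.  45.]
scene round_red 0.75 409 [494. 294.  18.] [546. 348.  52.]
lid fit x=a+bz [-1.38288794e-01  6.42826423e+02] top [635. 363. 257.] [607. 276. 254.]
```

View pics/wrist3.png

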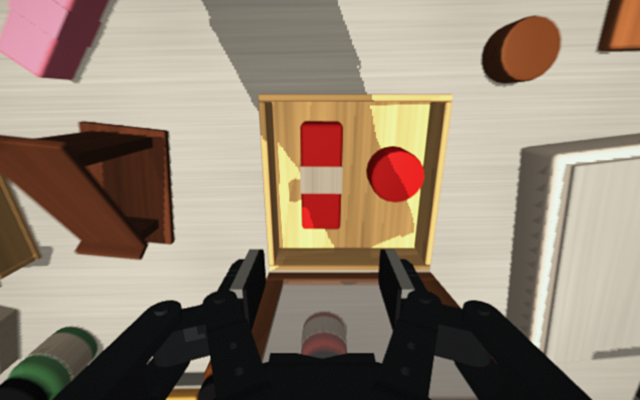

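The loaf lies flat right of the round (322,175 against 396,174), and the lid leans at about 1.44 rad. I close the fingers, rise, and pass over the lid's edge to get behind it.

```bash
python3 -m inch '{"jaw":[1,1,1,1,1,1,1,1],"rotation":[[0,0,0],[0,0,0],[0,0,0],[0,0,0],[0,0,0],[0,0,0],[0,0,0],[0,0,0]],"translation":[[0,0,-0.3],[0,0,-0.3],[0,0,-0.25],[0,0.1,0],[0,0.1,0],[0,0.1,0],[0,0,0],[0,0,0]]}'
python3 -m inch '{"jaw":[1,1,1,1,1,1,1,1],"rotation":[[0,0,0],[0,0,0],[0,0,0],[0,0,0],[0,0,0],[0,0,0],[0,0,0],[0,0,0]],"translation":[[-0.3,0,0],[-0.3,0,0],[-0.3,0,0],[-0.3,0,0],[-0.3,0,0],[0,0,0],[0,0,0],[0,0,0]]}'
python3 tgt.py 665 266 235 -1.3 0
```

```text
time_s: 15.05
tool_pos: [514.8, 263.7, 305.3]
ee_rot: [-0.001, 0.01, 1.0, -0.001]
force: [-0.2, 0.5, 0.0]
width: -0.001
finger_force: 0.0
time_s: 15.85
tool_pos: [664.5, 260.1, 306.5]
ee_rot: [-0.0, 0.011, 1.0, -0.0]
force: [-0.4, -0.1, 1.1]
width: 0.001
finger_force: 0.0
t 15.85 pos [664.5 260.1 306.5] shift/100 [-0.004  0.06   0.715] rot/45 [-0.001 -0.001  0.002] j [ 0.37  0.61  0.77  1.73 -0.    0.39] F [-0.4 -0.1  1.1] w 0.001 ff 0.0
```

```bash
python3 -m inch '{"jaw":[1,1,1,1,1,1,1,1],"rotation":[[0,0,0],[0,0,0],[0,0,0],[0,0,0],[0,0,0],[0,0,0],[0,0,0],[0,0,0]],"translation":[[0,0.06,0.2],[0,0,0.2],[0,0,0.2],[0,0,0.11],[0.1,0,0],[0.1,0,0],[0.1,0,0],[0.1,0,0]]}'
python3 tgt.py 581 266 227 -1.3 0
python3 -m inch '{"jaw":[1,1,1,1,1,1,1,1],"rotation":[[0,0,0],[0,0,0],[0,0,0],[0,0,0],[0,0,0],[0,0,0],[0,0,0],[0,0,0]],"translation":[[0.1,0,0.02],[0.11,0,0.02],[0.11,0,0.02],[0.11,0,0.03],[0.09,0,0.04],[0.09,0,0.04],[0.08,0,0.04],[0.08,0,0.04]]}'
python3 tgt.py 548 266 212 -1.3 0
```

```text
time_s: 16.65
tool_pos: [624.4, 267.1, 236.6]
ee_rot: [0.0, 0.011, 1.0, -0.0]
force: [-0.3, -0.1, -0.5]
width: 0.0
finger_force: 0.0
t 16.65 pos [624.4 267.1 236.6] shift/100 [ 0.433 -0.02   0.095] rot/45 [-0.     0.001  0.002] j [ 0.4   0.52  0.42  1.48 -0.    0.43] F [-0.3 -0.1 -0.5] w 0.0 ff 0.0
time_s: 17.45
tool_pos: [547.9, 268.8, 211.3]
ee_rot: [0.001, 0.011, 1.0, -0.0]
force: [1.6, 0.0, 2.0]
width: -0.002
finger_force: 0.9
t 17.45 pos [547.9 268.8 211.3] shift/100 [-0.002 -0.028 -0.007] rot/45 [-0.     0.002  0.002] j [ 0.46  0.39  0.16  1.34 -0.    0.48] F [1.6 0.  2. ] w -0.002 ff 0.9
```

Contact, and the lid is moving. I follow the arc.

```bash
python3 -m inch '{"jaw":[1,1,1,1,1,1,1,1],"rotation":[[0,0,0],[0,0,0],[0,0,0],[0,0,0],[0,0,0],[0,0,0],[0,0,0],[0,0,0]],"translation":[[0.08,0,0.05],[0.07,0,0.05],[0.07,0,0.05],[0.07,0,0.06],[0.06,0,0.06],[0.06,0,0.07],[0.06,0,0.07],[0.06,0,0.07]]}'
python3 tgt.py 495 268 164 -1.3 0
python3 -m inch '{"jaw":[1,1,1,1,1,1,1,1],"rotation":[[0,0,0],[0,0,0],[0,0,0],[0,0,0],[0,0,0],[0,0,0],[0,0,0],[0,0,0]],"translation":[[0.05,0,0.07],[0.05,0,0.08],[0.05,0,0.08],[0.04,0,0.08],[0.03,0,0.08],[0.03,0,0.09],[0.03,0,0.09],[0.03,0,0.08]]}'
python3 tgt.py 464 268 100 -1.3 0
```

```text
time_s: 18.25
tool_pos: [495.0, 269.7, 161.7]
ee_rot: [-0.0, 0.011, 1.0, -0.001]
force: [1.7, 0.6, 1.1]
width: 0.002
finger_force: 0.6
t 18.25 pos [495.  269.7 161.7] shift/100 [-0.001 -0.017 -0.023] rot/45 [-0.001  0.     0.002] j [ 0.5   0.34 -0.06  1.18 -0.    0.52] F [1.7 0.6 1.1] w 0.002 ff 0.6
time_s: 19.05
tool_pos: [464.2, 270.4, 96.6]
ee_rot: [-0.0, 0.011, 1.0, -0.0]
force: [1.0, 0.1, 0.7]
width: -0.0
finger_force: 0.5
t 19.05 pos [464.2 270.4  96.6] shift/100 [ 0.001 -0.024 -0.034] rot/45 [-0.001 -0.     0.002] j [ 0.53  0.34 -0.23  1.   -0.    0.55] F [1.  0.1 0.7] w -0.0 ff 0.5
```

```bash
python3 -m inch '{"jaw":[1,1,1,1,1,1,1,1],"rotation":[[0,0,0],[0,0,0],[0,0,0],[0,0,0],[0,0,0],[0,0,0],[0,0,0],[0,0,0]],"translation":[[0.02,0,0.08],[0.02,0,0.08],[0,0,0.07],[0,0,0.05],[0,0,0.03],[0,0,0.01],[0,0,0],[0,0,0]]}'
python3 tgt.py 459 268 64 -1.3 0
```

```text
time_s: 19.85
tool_pos: [460.6, 270.5, 65.7]
ee_rot: [0.0, 0.011, 1.0, -0.0]
force: [0.2, 0.8, -0.2]
width: -0.001
finger_force: 0.0
t 19.85 pos [460.6 270.5  65.7] shift/100 [ 0.015 -0.025  0.017] rot/45 [-0.001  0.     0.002] j [ 0.53  0.36 -0.28  0.92 -0.    0.55] F [ 0.2  0.8 -0.2] w -0.001 ff 0.0
```

```bash
python3 -m inch '{"jaw":[1,1,1,1,1,1,1,1],"rotation":[[0,0,0],[0,0,0],[0,0,0],[0,0,0],[0,0,0],[0,0,0],[0,0,0],[0,0,0]],"translation":[[0,0,0.01],[0,0,0],[0,0,0.01],[0,0,0],[0,0,0.01],[0,0,0],[0,0,0],[0,0,0]]}'
python3 tgt.py 459 268 64 -1.3 0
```

```text
time_s: 20.65
tool_pos: [460.6, 270.6, 64.4]
ee_rot: [0.001, 0.011, 1.0, 0.0]
force: [-5.1, -2.4, 20.2]
width: -0.002
finger_force: 10.3
t 20.65 pos [460.6 270.6  64.4] shift/100 [ 0.016 -0.026  0.004] rot/45 [0.    0.002 0.002] j [ 0.53  0.36 -0.29  0.92 -0.    0.55] F [-5.1 -2.4 20.2] w -0.002 ff 10.3
```

Pressing with 20 N at z = 64 mm means the lid is on its stop. I withdraw and check.

```bash
python3 -m inch '{"jaw":[1,1,1,1,1,1,1,1],"rotation":[[0,0,0],[0,0,0],[0,0,0],[0,0,0],[0,0,0],[0,0,0],[0,0,0],[0,0,0]],"translation":[[0,0,-0.05],[0,0,-0.15],[0,0,-0.3],[0,0,-0.4],[0,0,-0.4],[0.3,0,-0.3],[0.4,0,0],[0.3,0,0]]}'
python3 - <<'E'
from h import *
s=state();p=snapshot("top");W=cloud(p,s);X=W.reshape(-1,3)
big=np.hstack([snapshot(n)["color"][...,::-1][50:350,80:480] for n in ("top","scene")]);cv2.imwrite("pics/fin.png",big)
p=snapshot("scene")
for W in (cloud(p),cloud(snapshot("top"))):
    X=W.reshape(-1,3);q=(X[:,0]>425)&(X[:,0]<635)&(X[:,1]>170)&(X[:,1]<362)&(X[:,2]>58)&(X[:,2]<90);L=X[q]
    print(len(L),np.linalg.lstsq(np.c_[L[:,:2]-[528,267],np.ones(len(L))],L[:,2],rcond=None)[0].round(3))
E
```

```text
time_s: 21.45
tool_pos: [359.2, 272.7, 223.4]
ee_rot: [0.0, 0.011, 1.0, 0.0]
force: [-0.7, 0.3, -0.4]
width: 0.001
finger_force: 0.0
4106 [ 0.0000e+00 -4.0000e-03  6.3521e+01]
5534 [1.0000e-03 1.0000e-03 6.4073e+01]
```

View pics/fin.png

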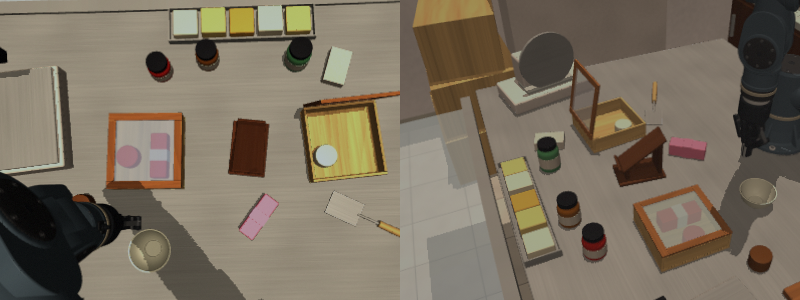

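The lid is shut flat (145,150) at 64 mm with no slope, and the loaf and round show under it. The other keeper (345,140) is still open with its white cheese.

```bash
python3 -c "
from station import *
print(close_job())"
```

```text
the job is handed in; nothing more can be done
None
```

The red loaf now lies flat beside the red round cheese, that keeper's lid is shut flat on its rim, and the job is handed in at about 21.6 s; the other keeper is still open with its white cheese in place.

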